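# Lay out the deck's gears by size

### The job

Stand the four loose gears upright on the four ring marks of the aluminium bar, one centred on each mark, in order of disc size: the largest on the mark next to the motor, getting smaller along the row to the smallest at the other end. Let go of them all and do not knock over or shift the oil bottle.

Things in the scene. Friction and masses are not known exactly. Their poses are not given: they have to be found in the camera images.
- g28_mid (a point): the smallest of four loose cream plastic gears, upright on a dark rubber sheet: toothed disc 28 mm in diameter, 8 mm thick, at the foot; from its middle a plain round white hub, 14 mm in diameter, rises to 60 mm above the underside (52 mm of bare hub, same on all four). Point: on the hub's axis, half-way up (30 mm above the underside); z up along the hub; yaw is free.
- g40_mid (a point): the second smallest of four loose cream plastic gears, upright on a dark rubber sheet: toothed disc 40 mm in diameter, 8 mm thick, at the foot; from its middle a plain round white hub, 14 mm in diameter, rises to 60 mm above the underside (52 mm of bare hub, same on all four). Point: on the hub's axis, half-way up (30 mm above the underside); z up along the hub; yaw is free.
- g52_mid (a point): the second largest of four loose cream plastic gears, upright on a dark rubber sheet: toothed disc 52 mm in diameter, 8 mm thick, at the foot; from its middle a plain round white hub, 14 mm in diameter, rises to 60 mm above the underside (52 mm of bare hub, same on all four). Point: on the hub's axis, half-way up (30 mm above the underside); z up along the hub; yaw is free.
- g64_mid (a point): the largest of four loose cream plastic gears, upright on a dark rubber sheet: toothed disc 64 mm in diameter, 8 mm thick, at the foot; from its middle a plain round white hub, 14 mm in diameter, rises to 60 mm above the underside (52 mm of bare hub, same on all four). Point: on the hub's axis, half-way up (30 mm above the underside); z up along the hub; yaw is free.
- mark_a: one of four identical flush black ring marks, 30 mm in diameter, in a straight row a, b, c, d, 75 mm apart, on a flat fixed aluminium bar (470 x 75 x 6 mm); this is a, an end mark. Origin: ring centre on the bar's upper face; z up, y along the row from a to d. A black screw dish (42 mm wide, 12 high) is fixed on the bar's end away from the motor.
- mark_b: one of four identical flush black ring marks, 30 mm in diameter, in a straight row a, b, c, d, 75 mm apart, on a flat fixed aluminium bar (470 x 75 x 6 mm); this is b, an inner mark. Origin: ring centre on the bar's upper face; z up, y along the row from a to d. A black screw dish (42 mm wide, 12 high) is fixed on the bar's end away from the motor.
- mark_c: one of four identical flush black ring marks, 30 mm in diameter, in a straight row a, b, c, d, 75 mm apart, on a flat fixed aluminium bar (470 x 75 x 6 mm); this is c, an inner mark. Origin: ring centre on the bar's upper face; z up, y along the row from a to d. A black screw dish (42 mm wide, 12 high) is fixed on the bar's end away from the motor.
- mark_d: one of four identical flush black ring marks, 30 mm in diameter, in a straight row a, b, c, d, 75 mm apart, on a flat fixed aluminium bar (470 x 75 x 6 mm); this is d, an end mark. Origin: ring centre on the bar's upper face; z up, y along the row from a to d. A black screw dish (42 mm wide, 12 high) is fixed on the bar's end away from the motor.
- motor: small steel motor can, fixed upright on one end of the bar, 33 mm in diameter, 36 mm high (50 mm with its thin shaft); it stands in line with the marks, 92 mm beyond either mark a or mark d, whichever end it is on this time. Origin: centre of its underside, on the bar's upper face.
- oil_mid (a point): white oil bottle with a black cap, loose, standing to one side of the work, 38 mm in diameter and 110 mm high; not to be touched. This point is on its axis, half-way up (55 mm above its underside); z up.

How it is judged:
At the end, for the whole second after the job is handed in: Each gear stands upright (within 7 degrees) and at rest on the bar, its axis within 12 mm of the centre of its mark: 64 mm gear on the mark next to the motor, then 52 mm, 40 mm, and the 28 mm gear on the mark farthest from the motor (((horizontal distance between motor and mark_d below 0.15 m and horizontal distance between g64_mid and mark_d below 0.012 m and horizontal distance between g52_mid and mark_c below 0.012 m and horizontal distance between g40_mid and mark_b below 0.012 m and horizontal distance between g28_mid and mark_a below 0.012 m) or (horizontal distance between motor and mark_a below 0.15 m and horizontal distance between g64_mid and mark_a below 0.012 m and horizontal distance between g52_mid and mark_b below 0.012 m and horizontal distance between g40_mid and mark_c below 0.012 m and horizontal distance between g28_mid and mark_d below 0.012 m)) and angle between each of g28_mid, g40_mid, g52_mid, g64_mid's own z axis and vertical below 0.12 rad and height (world z) of g28_mid between 0.034 and 0.043 m and linear speed of each of g28, g40, g52, g64 below 0.02 m/s and height (world z) of g40_mid between 0.034 and 0.043 m and height (world z) of g52_mid between 0.034 and 0.043 m and height (world z) of g64_mid between 0.034 and 0.043 m); the robot touches nothing.
It fails at once if the oil bottle is knocked over or pushed away (more than 30 mm) (angle between oil_mid's own z axis and vertical above 0.5 rad or distance of oil_mid from where it was at the start of the episode above 0.03 m).
It also fails if it takes over 88 s, if anything falls off the work surface, if the arm or the gripper's body presses on something with over 40 N, if the wrist force passes 120 N, or if a joint passes its speed limit or range.

### The arm

A 7-joint arm with a two-finger parallel gripper is mounted at the origin on the work surface. World frame = base frame: x ahead of the robot, y to its left, z up, the work surface at z = 0. Lengths are in m, angles in rad, forces in N, time in s.
With the tool pointing down it reaches from about 0.425 to 0.925 m from the base axis. Payload 6.8 kg.
Tool frame: the origin (TCP) lies at the very end of the fingers, on their centre line; the grasp point (between the pads) lies 19 mm behind it; z points along the fingers, y is the line along which they close (so a half turn about z gives the same grasp; the last joint's range is limited). The gripper opens to 85 mm and grips with 20 to 120 N. Pads are 22 mm wide; open, the fingers measure 114 mm over their backs; the gripper's body (76 mm by 85 mm) begins 54 mm behind the grasp point. The pads swing forward as they close: fully open they stand 13 mm farther back than shut.
Start: joints at [1.2, 0.477, 0.022, 1.555, -0.011, 1.109, -0.083], TCP at [0.175, -0.652, 0.231] pointing down, gripper open.
Joint ranges: [-2.96, 2.96], [-0.34, 2.1], [-1.41, 1.46], [0.24, 2.44], [-1.37, 4.51], [0.17, 1.92], [-2.96, 2.96]. Speed limits (rad/s): [2.39, 2.39, 3.14, 3.14, 3.14, 3.14, 3.14].

### API

Orientations are given as a rotation vector (axis times angle).
In Python, from bench import r gives the robot as it stands.
- The arm moves only by the tool play_rows, never from a script. Its argument "targets" is text: rows parted by semicolons, each of 5 numbers parted by spaces: the closure, from -1 (fully open) to 1 (shut), then the shift along the tool's x, y, z in m, then the turn about the tool's z in rad. In form: gripper dx dy dz spin; .... A call has 1 to 8 rows; each row is the pose to reach, as a shift and turn from the pose commanded when the call began, along the tool's axes at that moment; what a row does not reach only later rows make up. A row lasts 1/12 s, in which the tool goes at most 41.7 mm and 7.16 degrees, less where a joint would pass 70% of its speed; a pose out of reach is approached as far as the arm can. A call with a gripper value outside its range is refused whole. The fingers move at their own pace and stop on an object; "squeeze" is the grip in N (left out, the last holds). Time passes only in rows, so rows that repeat a pose let the fingers close. It gives the time, the measured TCP pose, the force, the opening and the grip force at its end, in the units of the state.
- r.get_obs(): the state, without advancing time (a new reading comes with each control period).
- r.grab_frame(name): name is "scene" or "top" or "wrist"; returns the picture (420x560x3 uint8, red, green, blue); there is no depth.
- r.camera_info(name): a dict with "fov_y" (degrees; the focal length in pixels is half the picture's height over the tangent of half this angle, whatever the lens; pixels are square), "cx", "cy" (the principal point, pixels), "position" and "rotation" of the camera in the world. Camera axes: x right, y down, z forward; pixel columns grow to the right and rows downward; lengths in m; the calibration is good to about 2 mm. A picture is of the moment at which its call begins: read the wrist's pose just before it. camera_info takes no time and is no camera call; for the wrist camera it gives the pose at the moment of the call.
- r.hand_in(): hands the job in; it is judged then, once.
The state is a dict: "clock": time; "joints": joint angles; "qvel": joint speeds; "tau": joint torques, N m; "tcp_pos": TCP position; "orientation": TCP orientation; "contact_force": force on the tool from outside, world axes, zero at the start; "moment": the same for the moment, N m; "grip_width": finger opening in m; "gripper_force": force on a finger pad.
Only numpy, scipy, OpenCV 4.12 (cv2) and the standard library are available. Lean on these libraries where they do the work, as an engineer would, in place of code of your own. Each camera call takes 0.05 s, during which the arm holds its last target. There are 200 camera calls.

## Working session

There is one attempt and no reset: what is moved stays moved. The work goes in short steps, Python scripts to look and compute and a tool call to move; the robot and the scene stay as the last step left them, time stands still between calls to the robot, and variables do not carry over. Pictures are saved under pics/ and viewed, at most 14 in all, crops included, and the job is handed in when it is done.

Besides the shell and the picture viewer there is one more tool, called after "Call:" as a command line: name --argument value ..., lists and objects as JSON in quotes. play_rows: Moves the arm, as the interface text tells. Its arguments: {"type":"object","properties":{"targets":{"type":"string"},"squeeze":{"type":"number"}},"required":["targets"]}

```bash
ls; mkdir -p pics; python3 - <<'E'
from bench import r
import cv2
for n in ("scene","top"):
    i=r.camera_info(n); print(n,i)
    cv2.imwrite(f"pics/{n}0.png",r.grab_frame(n)[:,:,::-1])
print(r.get_obs())
E
```

```text
pics
scene {'fov_y': 51.12691341433935, 'cx': 273.3808889259231, 'cy': 219.72844671323986, 'position': array([ 0.89883772, -0.49568349,  0.88559366]), 'rotation': array([-2.39396994, -0.75246211,  0.23536417])}
top {'fov_y': 46.944766914574856, 'cx': 279.2900459611436, 'cy': 201.25078736675036, 'position': array([ 0.41043049, -0.01061189,  1.07902476]), 'rotation': array([-2.14693795,  2.13689647, -0.17107754])}
{'clock': 0.1, 'joints': array([ 1.19988525,  0.47770385,  0.02234144,  1.5563328 , -0.01147111,
        1.10930133, -0.08312884]), 'qvel': array([ 9.90172634e-04, -1.34307448e-03,  6.43125459e-04, -2.32941728e-03,
       -3.34456978e-04, -1.42376562e-03, -8.00196236e-06]), 'tau': array([ 4.48560299e-03, -5.97754133e+01,  1.61307435e+00, -2.81955349e+01,
        1.27285643e-02,  4.89512182e-03, -1.14041188e-05]), 'tcp_pos': array([ 0.17520915, -0.65132182,  0.23044038]), 'orientation': array([-3.11294216e+00, -4.11437160e-01,  5.52531553e-04]), 'contact_force': array([ 0.88636413, -0.02060358, -0.30131478]), 'moment': array([ 0.01007435,  0.01316977, -0.01574441]), 'gripper_force': 0.0, 'grip_width': 0.08518490566164491}
```

View pics/scene0.png

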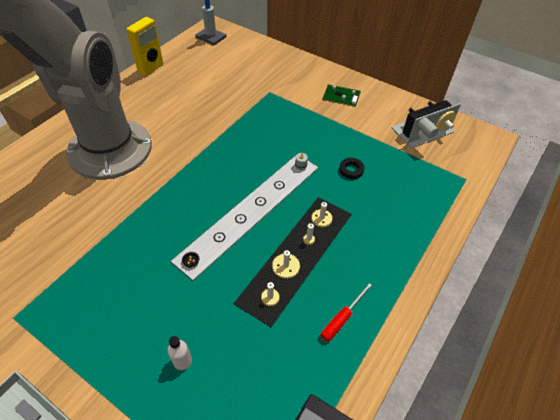

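View pics/top0.png

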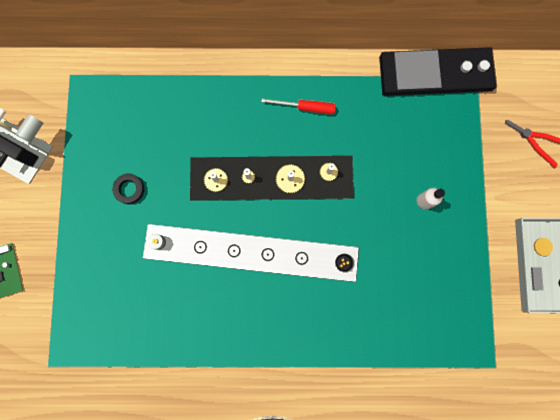

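The top view shows the motor at the left end of the bar (157,242) and the marks at about (200,247), (234,251), (268,255) and (302,259). The gears are the 52 at (215,180), the 28 at (248,176), the 64 at (290,179) and the 40 at (329,172). The oil bottle is at (432,198), well off to the right.

```bash
cat > h.py <<'E'
import numpy as np, cv2
from scipy.spatial.transform import Rotation as R
def K(i): 
    f=210/np.tan(np.radians(i['fov_y']/2)); return np.array([[f,0,i['cx']],[0,f,i['cy']],[0,0,1]])
def world(i,uv,z):
    d=R.from_rotvec(i['rotation']).as_matrix()@np.linalg.inv(K(i))@np.r_[uv,1]
    p=np.asarray(i['position']); return p+d*(z-p[2])/d[2]
def pix(i,P):
    c=R.from_rotvec(i['rotation']).as_matrix().T@(np.asarray(P)-i['position']); c=K(i)@c; return c[:2]/c[2]
def cream(img):  # bgr; yellowish pixels
    h=cv2.cvtColor(img,cv2.COLOR_BGR2HSV); return cv2.inRange(h,(18,50,110),(35,255,255))
def blobs(m,lo,hi):
    n,l,s,c=cv2.connectedComponentsWithStats(m)
    return [(s[k],c[k],(l==k)) for k in range(1,n) if lo<s[k][4]<hi]
E
python3 - <<'E'
from h import *
from bench import r
for n,roi in (("top",(185,150,360,205)),("scene",(230,190,355,330))):
    i=r.camera_info(n); im=cv2.imread(f"pics/{n}0.png")
    x0,y0,x1,y1=roi; m=np.zeros((420,560),np.uint8); m[y0:y1,x0:x1]=cream(im)[y0:y1,x0:x1]
    m=cv2.morphologyEx(m,cv2.MORPH_CLOSE,np.ones((3,3)))
    for s,c,l in blobs(m,40,3000):
        h=cv2.convexHull(np.argwhere(l)[:,::-1].astype(np.int32)); e=cv2.fitEllipse(h) 
        w=world(i,e[0],.010)
        print(n,s,np.round(e[0],1),np.round(e[1],1),w.round(4))
    # ring marks: bar hole contours
    g=cv2.cvtColor(im,cv2.COLOR_BGR2GRAY)
    guess=[(200,247),(234,251),(268,255),(302,259)] if n=="top" else [(280,185),(261,201),(241,219),(220,237)]
    P=[]
    for u,v in guess:
        w=np.zeros_like(g); a=9; sub=(150-np.minimum(g[v-a:v+a+1,u-a:u+a+1].astype(float),150))
        yy,xx=np.mgrid[v-a:v+a+1,u-a:u+a+1]; 
        uv=((xx*sub).sum()/sub.sum(),(yy*sub).sum()/sub.sum()); P.append(world(i,uv,.006)); print(np.round(uv,1),P[-1].round(4))
    print(np.linalg.norm(np.diff(P,axis=0),axis=1))
E
```

```text
top [320 163  18  18 211] [328.5 171.3] [17.9 18.1] [ 0.6474 -0.1249  0.01  ]
top [276 164  29  29 614] [289.8 178.2] [28.6 29.1] [ 0.631  -0.0375  0.01  ]
top [204 168  24  24 382] [215.2 179.5] [23.1 23.8] [0.6272 0.1305 0.01  ]
top [242 170  13  13  93] [247.9 176.4] [12.4 13.3] [0.6349 0.0569 0.01  ]
[200.2 246.8] [0.4762 0.1605 0.006 ]
[233.8 250.3] [0.4689 0.0861 0.006 ]
[267.3 254.1] [0.4608 0.0118 0.006 ]
[301.3 258. ] [ 0.4525 -0.0632  0.006 ]
[0.07479335 0.07467902 0.07545488]
scene [311 209  22  18 254] [321.6 217.5] [17.3 21.3] [0.6266 0.1313 0.01  ]
scene [303 234  12  10  73] [308.6 238.6] [10.  11.8] [0.634  0.0578 0.01  ]
scene [272 253  28  25 490] [285.7 265.1] [24.7 28.2] [ 0.6298 -0.0364  0.01  ]
scene [261 289  19  17 211] [270.  296.5] [17.3 18.5] [ 0.6462 -0.1234  0.01  ]
[279.3 185.3] [0.4772 0.1623 0.006 ]
[260.  201.3] [0.4672 0.0876 0.006 ]
[240.3 218.8] [0.4602 0.0128 0.006 ]
[219.  237.1] [ 0.4517 -0.0616  0.006 ]
[0.07533444 0.07512852 0.07489072]
```

Call:
play_rows --targets "-1 0.593 -0.386 0 -1.308;-1 0.593 -0.386 0 -1.308;-1 0.593 -0.386 0 -1.308;-1 0.593 -0.386 0 -1.308;-1 0.593 -0.386 0 -1.308;-1 0.593 -0.386 0 -1.308;-1 0.593 -0.386 0 -1.308;-1 0.593 -0.386 0 -1.308" --squeeze 30

```text
clock: 0.77
tcp_pos: [0.3986, -0.4018, 0.2311]
orientation: [-2.53, -1.862, 0.0]
contact_force: [1.2, -1.3, 0.2]
grip_width: 0.0855
gripper_force: 0.0
```

Call:
play_rows --targets "-1 0.339 0.155 0 -0.302;-1 0.339 0.155 0 -0.302;-1 0.339 0.155 0 -0.302;-1 0.339 0.155 0 -0.302;-1 0.339 0.155 0 -0.302;-1 0.339 0.155 0 -0.302;-1 0.339 0.155 0 -0.302;-1 0.339 0.155 0 -0.302"

```text
clock: 1.43
tcp_pos: [0.6227, -0.1553, 0.2309]
orientation: [-2.228, -2.214, 0.001]
contact_force: [1.3, -0.6, 0.0]
grip_width: 0.0857
gripper_force: 0.0
```

Call:
play_rows --targets "-1 0.031 0.024 0.03 -0.006;-1 0.031 0.024 0.07 -0.006;-1 0.031 0.024 0.11 -0.006;-1 0.031 0.024 0.13 -0.006;-1 0.031 0.024 0.13 -0.006;-1 0.031 0.024 0.13 -0.006"

```text
clock: 1.93
tcp_pos: [0.6451, -0.1259, 0.1002]
orientation: [-2.22, -2.22, 0.003]
contact_force: [0.8, -0.8, -0.1]
grip_width: 0.0854
gripper_force: 0.0
```

```bash
python3 - <<'E'
from bench import r
import cv2
o=r.get_obs(); print(o['tcp_pos'],o['joints'])
cv2.imwrite("pics/w1.png",r.grab_frame("wrist")[:,:,::-1])
E
```

```text
[ 0.64514725 -0.12594293  0.10016871] [ 0.38802034  0.62176925 -0.41024313  1.68071012  0.29939208  0.90488617
 -0.14100883]
```

View pics/w1.png

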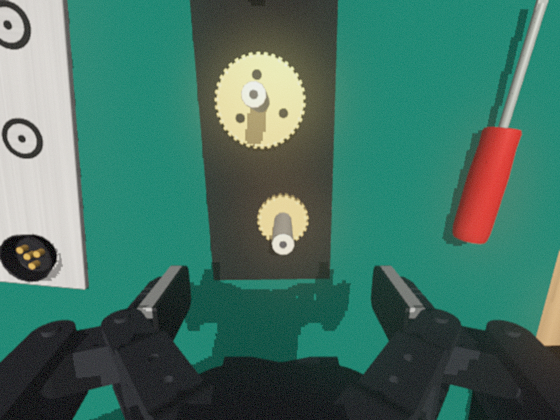

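The wrist view shows the 40 mm gear with its hub top at (283,244), centred between the fingers. The 64 mm gear's hub top is at (254,94). I'll check both against the map.

```bash
python3 - <<'E'
from bench import r
from h import *
i=r.camera_info("wrist")
print(world(i,(283,244),.062),world(i,(283,218),.010),world(i,(254,94),.062),world(i,(260,100),.010))
E
```

```text
[ 0.64800036 -0.12766452  0.062     ] [ 0.64846467 -0.12567458  0.01      ] [ 0.63156185 -0.03792158  0.062     ] [ 0.63165438 -0.03683801  0.01      ]
```

Call:
play_rows --targets "-1 0.001 0.002 0.025 0;-1 0.001 0.002 0.055 0;-1 0.001 0.002 0.075 0;-1 0.001 0.002 0.075 0;1 0.001 0.002 0.075 0;1 0.001 0.002 0.075 0;1 0.001 0.002 0.075 0;1 0.001 0.002 0.075 0" --squeeze 30

```text
clock: 2.65
tcp_pos: [0.6496, -0.1252, 0.0286]
orientation: [2.22, 2.219, 0.003]
contact_force: [-0.8, -1.1, -0.9]
grip_width: 0.0388
gripper_force: 0.0
```

Call:
play_rows --targets "1 0 0 0 0;1 0 0 0 0;1 0 0 0 0;1 0 0 0 0"

```text
clock: 2.98
tcp_pos: [0.6486, -0.1251, 0.0273]
orientation: [2.221, 2.22, 0.001]
contact_force: [-1.3, -1.1, 6.8]
grip_width: 0.0131
gripper_force: 29.2
```

Call:
play_rows --targets "1 0 0 -0.03 0;1 0 0 -0.065 0;1 0 0 -0.1 0;1 0.022 -0.03 -0.1 0;1 0.044 -0.06 -0.1 0;1 0.066 -0.09 -0.1 0;1 0.088 -0.12 -0.1 0;1 0.11 -0.15 -0.1 0"

```text
clock: 3.65
tcp_pos: [0.4964, -0.0141, 0.1263]
orientation: [2.221, 2.221, 0.0]
contact_force: [-0.7, 1.2, -0.5]
grip_width: 0.0135
gripper_force: 29.4
```

Call:
play_rows --targets "1 0.015 -0.02 0 0;1 0.027 -0.038 0 0;1 0.027 -0.038 0 0;1 0.027 -0.038 0.02 0;1 0.027 -0.038 0.04 0;1 0.027 -0.038 0.04 0"

```text
clock: 4.15
tcp_pos: [0.4583, 0.0115, 0.0839]
orientation: [-2.219, -2.219, 0.005]
contact_force: [-1.4, -0.7, -0.7]
grip_width: 0.0131
gripper_force: 29.4
```

Call:
play_rows --targets "1 0 0.002 0.02 0;1 0 0.002 0.035 0;1 0 0.002 0.045 0;1 0 0.002 0.051 0;1 0 0.002 0.051 0;1 0 0.002 0.051 0"

```text
clock: 4.65
tcp_pos: [0.4624, 0.0121, 0.0357]
orientation: [2.221, 2.221, 0.0]
contact_force: [-0.1, -0.6, 0.0]
grip_width: 0.0134
gripper_force: 29.4
```

```bash
python3 - <<'E'
from bench import r
import cv2
o=r.get_obs(); print(o['tcp_pos'],o['contact_force'])
cv2.imwrite("pics/w2.png",r.grab_frame("wrist")[:,:,::-1])
im=r.grab_frame("scene")[:,:,::-1]
cv2.imwrite("pics/s2.png",cv2.resize(im[130:330,160:360],(800,600)[1:]*2,interpolation=cv2.INTER_CUBIC))
E
```

```text
[0.46237911 0.01208561 0.03565278] [-0.07565964 -0.60896343  0.03336685]
```

View pics/w2.png

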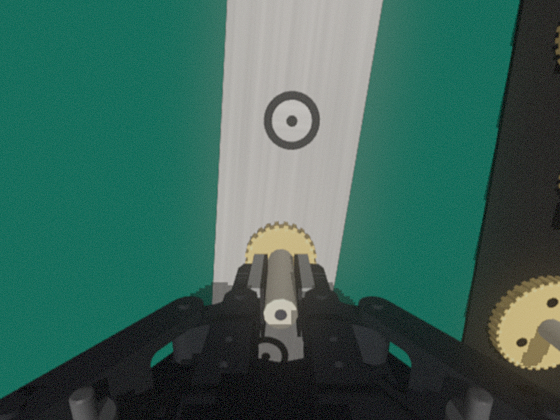

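The wrist view shows the 40 mm gear, disc at about (281,248), held upright over its mark. The next mark is at (291,120), and mark 4 shows below the fingers at (265,355).

```bash
python3 - <<'E'
from bench import r
from h import *
i=r.camera_info("wrist")
print(world(i,(291.5,120.5),.006),world(i,(281,252),.017)); print(r.get_obs()['tcp_pos'])
E
```

```text
[0.46834518 0.08588727 0.006     ] [0.46268671 0.01391585 0.017     ]
[0.46269205 0.01209577 0.03604955]
```

Call:
play_rows --targets "1 0 -0.001 0.002 0;1 0 -0.001 0.003 0;1 0 -0.001 0.003 0"

```text
clock: 5.0
tcp_pos: [0.4611, 0.012, 0.0324]
orientation: [2.221, 2.221, 0.0]
contact_force: [-0.1, 0.2, -1.0]
grip_width: 0.0134
gripper_force: 29.4
```

Call:
play_rows --targets "1 0 0 0.001 0;1 0 0 0.001 0"

```text
clock: 5.17
tcp_pos: [0.461, 0.012, 0.0313]
orientation: [2.221, 2.221, -0.0]
contact_force: [-0.1, 0.3, 0.3]
grip_width: 0.013
gripper_force: 29.4
```

Call:
play_rows --targets "1 0 0 0.001 0;1 0 0 0.001 0;0.2 0 0 0.001 0;-0.3 0 0 0.001 0;-1 0 0 0.001 0;-1 0 0 0.001 0;-1 0 0 0.001 0;-1 0 0 0.001 0"

```text
clock: 5.83
tcp_pos: [0.4611, 0.0121, 0.0303]
orientation: [2.221, 2.221, 0.0]
contact_force: [-0.1, -0.3, -0.0]
grip_width: 0.0837
gripper_force: 0.0
```

Call:
play_rows --targets "-1 0 0 -0.03 0;-1 0 0 -0.06 0;-1 0 0 -0.075 0;-1 0.02 0.035 -0.075 0;-1 0.04 0.07 -0.075 0;-1 0.06 0.105 -0.075 0;-1 0.08 0.14 -0.075 0;-1 0.1 0.165 -0.075 0"

```text
clock: 6.5
tcp_pos: [0.6289, 0.1126, 0.1053]
orientation: [2.222, 2.219, 0.002]
contact_force: [1.4, 0.5, 0.3]
grip_width: 0.0858
gripper_force: 0.0
```

```bash
python3 - <<'E'
from bench import r
import cv2
im=r.grab_frame("scene")[:,:,::-1]
cv2.imwrite("pics/s3.png",cv2.resize(im[130:330,160:360],(600,600),interpolation=cv2.INTER_CUBIC))
E
```

```text
(no output)
```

View pics/s3.png

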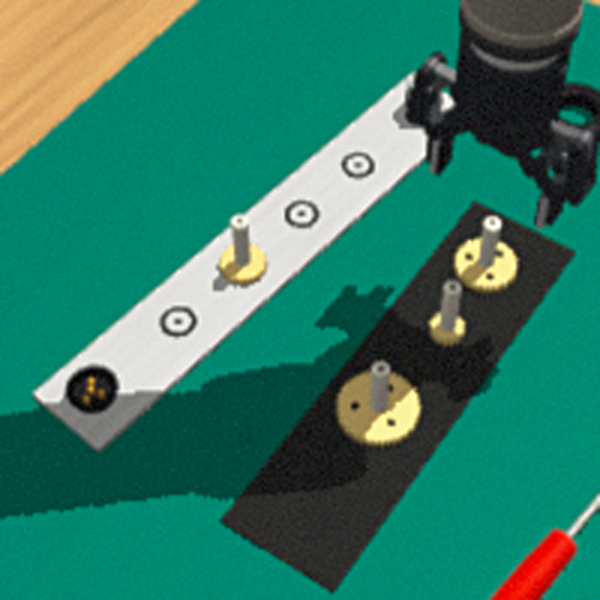

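The crop shows the 40 mm gear upright on the third mark at crop (242,263). The 52, 28 and 64 mm gears are still on the rubber sheet. Next is the 52 mm gear.

Call:
play_rows --targets "-1 0.018 -0.001 0 0;-1 0.018 -0.002 0.03 0;-1 0.018 -0.002 0.06 0;-1 0.018 -0.002 0.078 0;-1 0.018 -0.002 0.078 0;1 0.018 -0.002 0.078 0;1 0.018 -0.002 0.078 0;1 0.018 -0.002 0.078 0"

```text
clock: 7.22
tcp_pos: [0.6253, 0.1305, 0.0291]
orientation: [2.221, 2.22, 0.004]
contact_force: [0.7, 0.3, 0.8]
grip_width: 0.0513
gripper_force: 0.0
```

Call:
play_rows --targets "1 0 0 0 0;1 0 0 0 0;1 0 0 0 0;1 0 0 0 0;1 0 0 0 0;1 0 0 0 0"

```text
clock: 7.72
tcp_pos: [0.6246, 0.1301, 0.0283]
orientation: [2.221, 2.221, 0.001]
contact_force: [-1.9, -0.3, 6.1]
grip_width: 0.0132
gripper_force: 29.2
```

Call:
play_rows --targets "1 0 0 -0.03 0;1 0 0 -0.065 0;1 0 0 -0.09 0;1 -0.011 -0.039 -0.09 0;1 -0.022 -0.079 -0.09 0;1 -0.033 -0.118 -0.09 0;1 -0.0435 -0.157 -0.09 0;1 -0.0435 -0.157 -0.09 0"

```text
clock: 8.38
tcp_pos: [0.4567, 0.0827, 0.1151]
orientation: [-2.218, -2.22, 0.019]
contact_force: [-1.0, -0.4, -0.4]
grip_width: 0.0132
gripper_force: 29.5
```

Call:
play_rows --targets "1 0 0 0.02 0;1 0 0 0.04 0;1 0 0 0.06 0;1 0 0 0.075 0;1 0 0 0.075 0;1 0 0 0.075 0"

```text
clock: 8.88
tcp_pos: [0.4667, 0.0866, 0.042]
orientation: [-2.22, -2.221, 0.002]
contact_force: [0.4, 0.3, -0.2]
grip_width: 0.0135
gripper_force: 29.5
```

Call:
play_rows --targets "1 0 0.001 0.005 0;1 0 0.001 0.009 0;1 0 0.001 0.0105 0;1 0 0.001 0.0105 0;1 0 0.001 0.0105 0"

```text
clock: 9.3
tcp_pos: [0.4682, 0.0866, 0.032]
orientation: [2.221, 2.221, 0.0]
contact_force: [-1.4, 0.2, -0.3]
grip_width: 0.013
gripper_force: 29.5
```

Call:
play_rows --targets "0.2 0 0 0 0;-0.3 0 0 0 0;-1 0 0 0 0;-1 0 0 0 0;-1 0 0 0 0;-1 0 0 0 0"

```text
clock: 9.8
tcp_pos: [0.4681, 0.0865, 0.0318]
orientation: [2.222, 2.221, 0.0]
contact_force: [0.0, 0.2, -0.1]
grip_width: 0.0835
gripper_force: 0.0
```

Call:
play_rows --targets "-1 0 0 -0.03 0;-1 0 0 -0.06 0;-1 0 0 -0.075 0;-1 -0.007 0.04 -0.075 0;-1 -0.015 0.08 -0.075 0;-1 -0.022 0.12 -0.075 0;-1 -0.029 0.155 -0.075 0;-1 -0.029 0.166 -0.075 0"

```text
clock: 10.47
tcp_pos: [0.6392, 0.0547, 0.1069]
orientation: [2.224, 2.214, 0.004]
contact_force: [-0.6, -0.5, 0.2]
grip_width: 0.0853
gripper_force: 0.0
```

Call:
play_rows --targets "-1 0 0 0 0;-1 0 0 0.03 0;-1 0 0 0.06 0;-1 0 0 0.079 0;-1 0 0 0.079 0;-1 0 0 0.079 0"

```text
clock: 10.97
tcp_pos: [0.6324, 0.0579, 0.0272]
orientation: [-2.219, -2.221, 0.003]
contact_force: [0.0, -0.4, 1.5]
grip_width: 0.0853
gripper_force: 0.0
```

Call:
play_rows --targets "1 0 0.002 0 0;1 0 0.002 0 0;1 0 0.002 0 0;1 0 0.002 0 0;1 0 0.002 0 0;1 0 0.002 0 0;1 0 0.002 0 0;1 0 0.002 0 0"

```text
clock: 11.63
tcp_pos: [0.6362, 0.0575, 0.0281]
orientation: [2.221, 2.221, 0.0]
contact_force: [-0.4, -0.6, 3.5]
grip_width: 0.013
gripper_force: 30.7
```

Call:
play_rows --targets "1 0 0 0 0;1 0 0 0 0"

```text
clock: 11.8
tcp_pos: [0.6362, 0.0575, 0.0281]
orientation: [2.221, 2.221, 0.0]
contact_force: [-1.1, -0.4, 5.4]
grip_width: 0.013
gripper_force: 30.8
```

Call:
play_rows --targets "1 0 0 -0.03 0;1 0 0 -0.065 0;1 0 0 -0.09 0;1 -0.02 -0.031 -0.09 0;1 -0.04 -0.061 -0.09 0;1 -0.06 -0.092 -0.09 0;1 -0.08 -0.123 -0.09 0;1 -0.1 -0.153 -0.09 0"

```text
clock: 12.47
tcp_pos: [0.4812, -0.0432, 0.1175]
orientation: [-2.221, -2.221, 0.001]
contact_force: [-0.8, -1.2, -0.1]
grip_width: 0.013
gripper_force: 30.6
```

Call:
play_rows --targets "1 -0.02 -0.031 0 0;1 -0.02 -0.031 0 0;1 -0.02 -0.031 0.02 0;1 -0.02 -0.031 0.045 0;1 -0.02 -0.031 0.065 0;1 -0.02 -0.031 0.075 0;1 -0.02 -0.031 0.075 0;1 -0.02 -0.031 0.075 0"

```text
clock: 13.13
tcp_pos: [0.4521, -0.0621, 0.0427]
orientation: [-2.22, -2.221, 0.001]
contact_force: [0.3, -0.1, 0.2]
grip_width: 0.0131
gripper_force: 30.6
```

Call:
play_rows --targets "1 0 0 0.005 0;1 0 0 0.009 0;1 0 0 0.011 0;1 0 0 0.0115 0;1 0 0 0.0115 0"

```text
clock: 13.55
tcp_pos: [0.4522, -0.0625, 0.0314]
orientation: [2.221, 2.221, 0.0]
contact_force: [-0.2, -0.4, -0.2]
grip_width: 0.0129
gripper_force: 30.6
```

Call:
play_rows --targets "0.2 0 0 0 0;-0.3 0 0 0 0;-1 0 0 0 0;-1 0 0 0 0;-1 0 0 0 0;-1 0 0 0 0"

```text
clock: 14.05
tcp_pos: [0.4521, -0.0625, 0.0313]
orientation: [2.221, 2.221, 0.0]
contact_force: [0.9, 0.5, -0.3]
grip_width: 0.0838
gripper_force: 0.0
```

g64 is at (0.631,-0.0375), so dx +0.025 and dy +0.179.

Call:
play_rows --targets "-1 0 0 -0.03 0;-1 0 0 -0.06 0;-1 0 0 -0.075 0;-1 0.006 0.04 -0.075 0;-1 0.011 0.08 -0.075 0;-1 0.017 0.12 -0.075 0;-1 0.022 0.16 -0.075 0;-1 0.025 0.179 -0.075 0"

```text
clock: 14.72
tcp_pos: [0.6356, -0.0365, 0.1066]
orientation: [2.22, 2.22, 0.005]
contact_force: [0.6, -0.5, -0.0]
grip_width: 0.0853
gripper_force: 0.0
```

Call:
play_rows --targets "-1 0 0 0 0;-1 0 0 0.03 0;-1 0 0 0.06 0;-1 0 0 0.079 0;-1 0 0 0.079 0;-1 0 0 0.079 0"

```text
clock: 15.22
tcp_pos: [0.6296, -0.0376, 0.0266]
orientation: [-2.22, -2.22, 0.003]
contact_force: [0.8, -0.3, 0.9]
grip_width: 0.0854
gripper_force: 0.0
```

Call:
play_rows --targets "1 0 0 0 0;1 0 0 0 0;1 0 0 0 0;1 0 0 0 0;1 0 0 0 0;1 0 0 0 0;1 0 0 0 0;1 0 0 0 0"

```text
clock: 15.88
tcp_pos: [0.6314, -0.0375, 0.0279]
orientation: [2.221, 2.221, 0.001]
contact_force: [-2.1, 0.4, 5.6]
grip_width: 0.0128
gripper_force: 29.4
```

Call:
play_rows --targets "1 0 0 -0.03 0;1 0 0 -0.065 0;1 0 0 -0.095 0;1 0.03 -0.023 -0.095 0;1 0.06 -0.047 -0.095 0;1 0.09 -0.07 -0.095 0;1 0.12 -0.094 -0.095 0;1 0.15 -0.117 -0.095 0"

```text
clock: 16.55
tcp_pos: [0.5125, 0.1136, 0.1222]
orientation: [-2.222, -2.221, 0.0]
contact_force: [0.5, 0.2, -0.4]
grip_width: 0.013
gripper_force: 29.4
```

Call:
play_rows --targets "1 0.03 -0.023 0 0;1 0.0485 -0.038 0 0;1 0.0485 -0.038 0 0;1 0.0485 -0.038 0.02 0;1 0.0485 -0.038 0.045 0;1 0.0485 -0.038 0.065 0;1 0.0485 -0.038 0.08 0;1 0.0485 -0.038 0.08 0"

```text
clock: 17.22
tcp_pos: [0.4742, 0.1598, 0.0395]
orientation: [-2.22, -2.22, 0.008]
contact_force: [-0.4, -0.2, -0.7]
grip_width: 0.013
gripper_force: 29.4
```

Call:
play_rows --targets "1 0 0 0 0;1 0 0 0.004 0;1 0 0 0.006 0;1 0 0 0.0065 0;1 0 0 0.0065 0"

```text
clock: 17.63
tcp_pos: [0.4764, 0.1611, 0.0362]
orientation: [2.221, 2.221, 0.001]
contact_force: [0.6, -0.3, -0.3]
grip_width: 0.0135
gripper_force: 29.4
```

Call:
play_rows --targets "1 0 0 0.003 0;1 0 0 0.005 0;1 0 0 0.005 0;0.2 0 0 0.005 0;-0.3 0 0 0.005 0;-1 0 0 0.005 0;-1 0 0 0.005 0;-1 0 0 0.005 0"

```text
clock: 18.3
tcp_pos: [0.4761, 0.161, 0.0308]
orientation: [2.222, 2.221, -0.0]
contact_force: [-0.2, 0.6, -0.1]
grip_width: 0.0725
gripper_force: 0.0
```

Call:
play_rows --targets "-1 0 0 0 0;-1 0 0 -0.03 0;-1 0 0 -0.06 0;-1 0 0 -0.09 0;-1 0 0.04 -0.12 0;-1 0 0.08 -0.12 0;-1 0 0.12 -0.12 0;-1 0 0.16 -0.12 0"

```text
clock: 18.97
tcp_pos: [0.6364, 0.1606, 0.1522]
orientation: [2.221, 2.22, 0.002]
contact_force: [0.3, 0.6, 0.2]
grip_width: 0.0855
gripper_force: 0.0
```

Call:
play_rows --targets "-1 0 0.04 0 0;-1 0 0.08 0 0;-1 0 0.08 0 0;-1 0 0.08 0 0;-1 0 0.08 0 0"

```text
clock: 19.38
tcp_pos: [0.7133, 0.1614, 0.15]
orientation: [-2.22, -2.221, 0.002]
contact_force: [-0.5, -0.1, 0.2]
grip_width: 0.0855
gripper_force: 0.0
```

```bash
python3 - <<'E'
from bench import r
from h import *
i=r.camera_info("top"); im=np.ascontiguousarray(r.grab_frame("top")[:,:,::-1])
s=r.grab_frame("scene")[:,:,::-1]
a=cv2.resize(im[205:305,120:380],(780,300)); b=cv2.resize(s[140:290,150:345],(390,300))
cv2.imwrite("pics/end.png",np.vstack([a,np.pad(b,((0,0),(0,390),(0,0)))]))
for M in [(.4768,.1614),(.468,.0868),(.4605,.0123),(.4521,-.0624)]:
    u,v=np.round(pix(i,(*M,.014))).astype(int); m=np.zeros((420,560),np.uint8)
    m[v-17:v+18,u-17:u+18]=cream(im)[v-17:v+18,u-17:u+18]
    m=cv2.morphologyEx(m,cv2.MORPH_CLOSE,np.ones((3,3)))
    B=max(blobs(m,20,3000),key=lambda b:b[0][4])
    e=cv2.fitEllipse(cv2.convexHull(np.argwhere(B[2])[:,::-1].astype(np.int32)))
    w=world(i,e[0],.014); print(M,w.round(4),np.round(e[1],1),np.hypot(*(w[:2]-M)).round(4))
E
```

```text
(0.4768, 0.1614) [0.4797 0.1545 0.014 ] [15.1 32.6] 0.0075Traceback (most recent call last):
  File "<stdin>", line 11, in <module>
ValueError: max() iterable argument is empty
```

View pics/end.png

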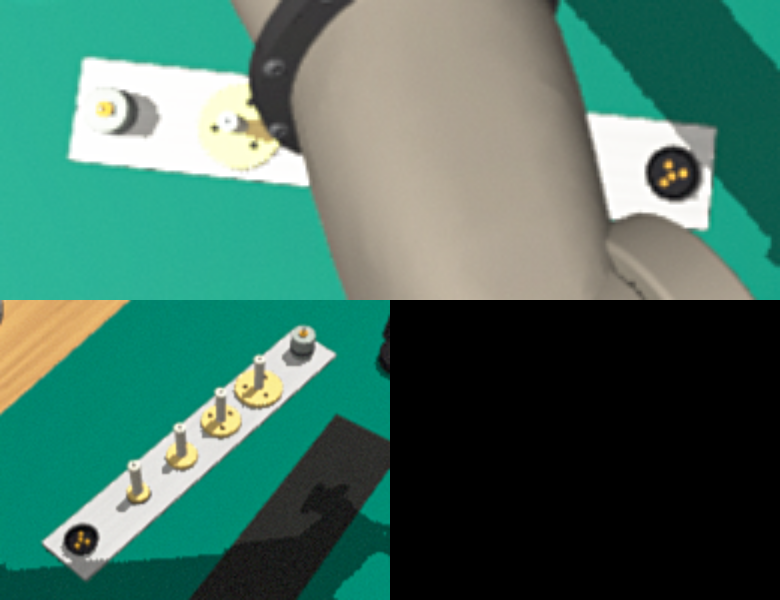

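All four gears stand upright in size order, with the 64 mm gear beside the motor. The arm hides the row in the top view, so I'll measure in the scene view and hand in if it's good.

```bash
python3 - <<'E'
from bench import r
from h import *
i=r.camera_info("scene"); im=np.ascontiguousarray(r.grab_frame("scene")[:,:,::-1])
ok=True
for M in [(.4772,.1620),(.4685,.0875),(.4605,.0127),(.4517,-.0618)]:
    u,v=np.round(pix(i,(*M,.014))).astype(int); m=np.zeros((420,560),np.uint8)
    m[v-13:v+14,u-14:u+15]=cream(im)[v-13:v+14,u-14:u+15]
    m=cv2.morphologyEx(m,cv2.MORPH_CLOSE,np.ones((3,3)))
    B=blobs(m,20,3000)
    if not B: print(M,"none"); ok=False; continue
    B=max(B,key=lambda b:b[0][4])
    e=cv2.fitEllipse(cv2.convexHull(np.argwhere(B[2])[:,::-1].astype(np.int32)))
    w=world(i,e[0],.014); d=np.hypot(*(w[:2]-M)); ok&=d<.006; print(M,w.round(4),np.round(e[1],1),d.round(4))
if ok: print(r.hand_in())
E
```

```text
(0.4772, 0.162) [0.4766 0.1603 0.014 ] [19.4 24.3] 0.0018
(0.4685, 0.0875) [0.4689 0.0859 0.014 ] [16.7 20.3] 0.0017
(0.4605, 0.0127) [0.4616 0.0118 0.014 ] [14.1 16. ] 0.0014
(0.4517, -0.0618) [ 0.4523 -0.0621  0.014 ] [ 9.9 11.6] 0.0007
the job is handed in; nothing more can be done
None
```

The job is handed in: all four gears stand upright in size order from the motor (64, 52, 40, 28 mm), each measured within about 2 mm of its mark's centre. All are released, the arm never went near the oil bottle, and it took about 19 s. The judge's result was not shown.

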